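# Clip the batch hanger of brushes into the drying rail's snap hook and park the carriage

### The arm

A 6-joint arm with a two-finger parallel gripper is mounted at the origin on a cart in front of the work surface, level with it; the furniture and walls round the work are solid. World frame = base frame: x ahead of the robot, y to its left, z up, the work surface at z = 0. Lengths are in m, angles in rad, forces in N, time in s.
With the tool pointing down it reaches from about 0.25 to 0.775 m from the base axis. Payload 4 kg.
Tool frame: the origin (TCP) lies at the very end of the fingers, on their centre line; the grasp point (between the pads) lies 19 mm behind it; z points along the fingers, y is the line along which they close (so a half turn about z gives the same grasp; the last joint's range is limited). The gripper opens to 94 mm and grips with 3 to 60 N. Pads are 16 mm wide; open, the fingers measure 119 mm over their backs; the gripper's body (75 mm by 177 mm) begins 78 mm behind the grasp point.
Start: joints at [-1.289, 0.087, 1.371, -0, 1.684, -0.103], TCP at [0.206, -0.51, 0.206] pointing down, gripper open.
Joint ranges: [-3.1, 3.1], [-0.76, 2.03], [0.27, 2.55], [-1.08, 4.22], [0.17, 2.65], [-2.57, 2.57]. Speed limits (rad/s): [2.79, 2.79, 3.14, 3.14, 3.14, 3.14].

### API

Orientations are given as [roll, pitch, yaw] about the fixed x, y, z axes, in that order (R = Rz(yaw) Ry(pitch) Rx(roll)).
In Python, from bench import robot gives the robot as it stands. The module is installed in compiled form; this text tells all that it offers.
- The arm moves only by the tool move_arm, never from a script. Its argument "deltas" is one flat list of numbers, 7 for each row, row after row: the turn, a rotation vector about the tool's x, y, z in rad, then the shift along the tool's x, y, z in cm, then the closure, from -1 (fully open) to 1 (shut). A call has 1 to 8 rows; each row is the pose to reach, as a shift and turn from the pose commanded when the call began, along the tool's axes at that moment; what a row does not reach only later rows make up. A row lasts 1/10 s, in which the tool goes at most 50 mm and 8.59 degrees, less where a joint would pass 70% of its speed; a pose out of reach is approached as far as the arm can. A call with a gripper value outside its range is refused whole. The fingers move at their own pace and stop on an object; the grip force is fixed at half the most. Time passes only in rows, so rows that repeat a pose let the fingers close. It gives the time, the measured TCP pose, the force, the opening and the grip force at its end, in the units of the state.
- robot.get_obs(): the state, without advancing time (a new reading comes with each control period).
- robot.snapshot(name): name is "side" or "top"; returns a dict with "image" (400x640x3 uint8, red, green, blue), "depth" (400x640 float32, m along the optical axis (not along the pixel's ray), 0 where there is no reading), "fov_y" (degrees; the focal length in pixels is half the picture's height over the tangent of half this angle, whatever the lens; pixels are square), "cx", "cy" (the principal point, pixels), "origin" and "orientation" of the camera in the world. Camera axes: x right, y up, looking along -z (the intrinsics and any distortion apply to the point x, -y, -z); pixel columns grow to the right and rows downward; lengths in m; the calibration is good to about 2 mm. A picture is of the moment at which its call begins.
- robot.close_job(): hands the job in; it is judged then, once.
The state is a dict: "time": time; "joint_positions": joint angles; "qvel": joint speeds; "joint_torque": joint torques, N m; "tool_pos": TCP position; "ee_rot": TCP orientation; "wrist_force": force on the tool from outside, world axes, zero at the start; "wrist_torque": the same for the moment, N m; "width": finger opening in m; "finger_force": force on a finger pad.
Only numpy, scipy, OpenCV 4.12 (cv2) and the standard library are available. Lean on these libraries where they do the work, as an engineer would, in place of code of your own. Each camera call takes 0.05 s, during which the arm holds its last target. There are 200 camera calls.

### The job

The bar with five freshly glued brushes is waiting in the wooden loading cradle: lift it out by the bar, push its steel ring against the brass gate of the snap hook until the ring is inside and the gate has sprung shut, and let the bar hang there on its own. Then slide the hook carriage by its black knob to the left end of the rail, past the spring plunger, so that it stays parked there with the brushes still hanging to dry. Do not drop the brushes or disturb the mug, the tally counter and the mallet.

Things in the scene. Friction and masses are not known exactly. Their poses are not given: they have to be found in the camera images.
- hanger: Aluminium bar 204 mm long (its y), 18 thick (x), 20 high (z), origin at its centre, z up, about 0.17 kg; the ring stands on its middle. Five brushes are fixed under it at y = 0, +-30, +-60 mm, 25 mm wide, 14 thick, reaching 130 mm below the origin. Alike both ways round. Grip it across its thickness from above, 62 mm from its middle, clear of ring, hook and cradle posts.
- ring (a point): Centre of the hole of the hanger's steel ring, 30 mm above the hanger's origin, same axes. The ring is of 6 mm wire, 28 mm inside, 40 mm outside diameter, and stands in the hanger's y-z plane (hole axis = x). It hangs with this centre about 10 mm below hook_seat.
- cradle: Fixed beech loading cradle, base 90 x 216 x 12 mm. Origin under the centre of its base, y along the bar it holds. Two posts 14 mm thick at y = -95 and +95 mm carry the bar's ends in slots open at the top (slot floor at z = 150 mm, cheeks up to 164 mm, 23 mm wide). Brushes hang free between the posts.
- hook_seat (a point): Lowest point of the hook's 8 mm round bar (centre line), 215 mm above the worktop: the ring hangs here. Rail axes: +x into the hook, away from the robot, square to the rail; +y along the rail to the left (parked) end; z up. The hook lies in the x-z plane from x = -24 mm to the inside of its spine at +22 mm, its top 58 mm above. The post with the knob is at x = +75 mm.
- hook_nose (a point): Top of the hook's nose, 20 mm in front (-x) of hook_seat and 14 mm above it; axes as hook_seat. The gate closes down onto it. Bring the ring's top wire in about 6 mm above this point (ring centre 3 mm above hook_seat), hole centred on the nose, and push along +x until the ring is 8 to 15 mm beyond hook_seat: the gate slips off the wire and shuts. Then lower 13 mm.
- gate (a joint): Brass gate of the hook, 6 mm thick, hinged 34 mm above hook_nose: 0 rad shut on the nose, growing as it swings inward (+x). Sprung shut: about 1 N at its end to start, about 2 N when the ring passes (at about 0.7 rad).
- knob (a point): Centre of the black knob, 28 mm diameter, 35 mm high (z = 262 to 297 mm above the worktop), on top of the carriage's 15 mm steel post; axes as hook_seat. Pinch it from above.
- carriage (a joint): Position of the blue carriage along the rail, m: 0 at the right (loading) end, 0.12 at the stop on the left end, growing along the rail's +y. Slides with about 1 to 2 N of friction. A spring plunger must be passed near 0.107 to 0.113 (about 4 to 6 N); beyond it the carriage is held parked at 0.119 to 0.12.
- mug: White mug with dark dots, 82 mm across, 91 mm high, standing on the worktop, origin under its centre; leave alone.
- counter: Small chrome tally counter, 55 x 58 x 29 mm, origin at its underside; leave alone.
- mallet: Rubber mallet with wooden handle, 228 mm long (along its y), 42 mm high, lying on the worktop; leave alone.

How it is judged:
On the way, in this order (a step that is already met when the one before it is completed fails the run):
1. the hanger's ring is inside the snap hook and hangs on it, the gate has sprung shut and the gripper has let go (x of ring in the frame of hook_seat between -0.015 and 0.022 m and y of ring in the frame of hook_seat between -0.012 and 0.012 m and z of ring in the frame of hook_seat between -0.016 and -0.003 m and angle between hanger's own z axis and vertical below 0.2 rad and value of joint gate below 0.1 rad and contact force between the fingers and hanger below 0.1 N), for 0.2 s.
2. the carriage has been slid past the plunger to the left end (value of joint carriage above 0.116 m), for 0.2 s.
At the end, for the whole second after the job is handed in: The hanger hangs by its ring in the hook (ring centre 3 to 16 mm below the seat, within 12 mm in y, between shut gate and spine), tilted under 0.2 rad, nearly still (under 0.05 m/s, 0.6 rad/s); gate shut (under 0.1 rad); carriage parked past the plunger (over 0.116 m) (x of ring in the frame of hook_seat between -0.015 and 0.022 m and y of ring in the frame of hook_seat between -0.012 and 0.012 m and z of ring in the frame of hook_seat between -0.016 and -0.003 m and angle between hanger's own z axis and vertical below 0.2 rad and value of joint gate below 0.1 rad and value of joint carriage above 0.116 m and linear speed of hanger below 0.05 m/s and angular speed of hanger below 0.6 rad/s); the robot touches nothing.
It fails at once if the hanger is dropped or set down on the worktop (height (world z) of hanger below 0.12 m).
It fails at once if the mug is moved by more than 20 mm (distance of mug from where it was at the start of the episode above 0.02 m).
It fails at once if the tally counter is moved by more than 20 mm (distance of counter from where it was at the start of the episode above 0.02 m).
It fails at once if the mallet is moved by more than 20 mm (distance of mallet from where it was at the start of the episode above 0.02 m).
It also fails if it takes over 54 s, if anything falls off the work surface, if the arm or the gripper's body presses on something with over 40 N, if the wrist force passes 120 N, or if a joint passes its speed limit or range.

## Working session

There is one attempt and no reset: what is moved stays moved. The work goes in short steps, Python scripts to look and compute and a tool call to move; the robot and the scene stay as the last step left them, time stands still between calls to the robot, and variables do not carry over. Pictures are saved under pics/ and viewed, at most 10 in all, crops included, and the job is handed in when it is done.

Besides the shell and the picture viewer there is one more tool, called after "Call:" in YAML: its name, and indented under it one key for each argument. move_arm: Moves the arm, as the interface text tells. Its arguments: {"type":"object","properties":{"deltas":{"type":"array","items":{"type":"number"}}},"required":["deltas"]}

```bash
mkdir -p pics
cat > h.py <<'E'
import numpy as np, cv2, pickle
from scipy.spatial.transform import Rotation as R
from bench import robot
def snap(n,fn):
    s=robot.snapshot(n); cv2.imwrite('pics/'+fn+'.png',s['image'][:,:,::-1]); pickle.dump(s,open(fn+'.pkl','wb')); return s
def rot(s):
    o=np.array(s['orientation'],float)
    return o if o.shape==(3,3) else (R.from_euler('xyz',o).as_matrix() if o.size==3 else R.from_quat(o).as_matrix())
def cloud(s):
    d=s['depth']; h,w=d.shape; f=h/2/np.tan(np.radians(s['fov_y'])/2)
    v,u=np.mgrid[:h,:w]; p=np.stack([(u-s['cx'])/f*d,-(v-s['cy'])/f*d,-d],-1)
    P=p@rot(s).T+np.array(s['origin']); P[d==0]=np.nan; return P
E
python3 - <<'E'
from h import *
for n in('side','top'):
    s=snap(n,n+'0'); print({k:v for k,v in s.items() if k not in('image','depth')})
print(robot.get_obs())
E
```

```text
{'fov_y': 50.12353611921876, 'cx': 324.8725202381778, 'cy': 204.05464829449443, 'origin': array([0.33474079, 0.86744836, 0.88485266]), 'orientation': array([ 0.83596962, -0.00913821, -2.87792206])}
{'fov_y': 46.26419783010465, 'cx': 317.9610914233165, 'cy': 203.6414340461085, 'origin': array([0.35981064, 0.09170752, 1.06959145]), 'orientation': array([ 0.17082475,  0.02074902, -1.56440401])}
{'time': 0.1, 'joint_positions': array([-1.28909618e+00,  8.79175063e-02,  1.37205355e+00, -4.50335070e-05,
        1.68360585e+00, -1.03103809e-01]), 'qvel': array([-1.09305547e-03, -3.20290237e-03, -3.01575339e-03,  3.22442616e-04,
       -6.39972371e-05,  3.94685374e-04]), 'joint_torque': array([ 2.16802924e-03, -3.41252625e+01, -3.03301227e+01,  7.20335590e-02,
        3.04525264e-02, -1.03552397e-04]), 'tool_pos': array([ 0.20630273, -0.50932498,  0.20442647]), 'ee_rot': array([-3.13961434e+00, -1.59701652e-04,  3.84798768e-01]), 'wrist_force': array([-0.08363875,  0.36956235, -0.68718442]), 'wrist_torque': array([-0.0411302 , -0.01799911,  0.00154869]), 'finger_force': 0.0, 'width': 0.09395381947907516}
```

View pics/side0.png

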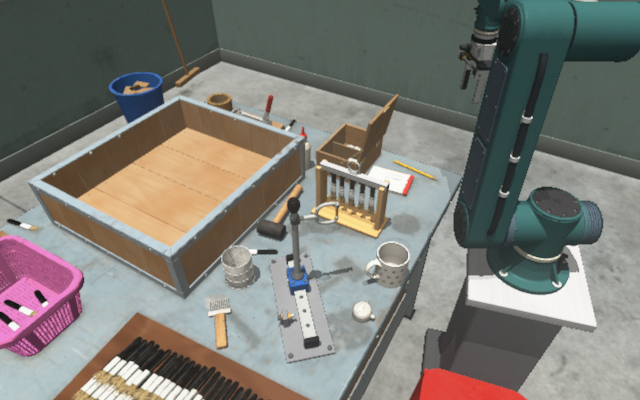

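View pics/top0.png

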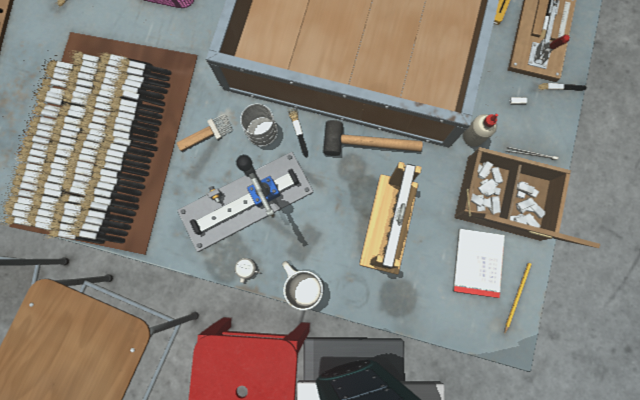

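The side view shows the carriage with knob at (293,204), hook around (325,212), and the cradle with the bar at (352,170). In the top view the bar runs (412,167)–(392,268), the knob is at (244,161) and the hook at about (265–300,190–240). The mug and counter stand in front of the hook.

Run:
```python
from h import *
S={n:pickle.load(open(n+'0.pkl','rb')) for n in('side','top')}
crops=[]
for n,(x0,y0,x1,y1) in(('top',(170,140,430,300)),('side',(220,140,420,300))):
    c=cv2.resize(S[n]['image'][y0:y1,x0:x1,::-1],None,fx=3,fy=3,interpolation=cv2.INTER_CUBIC); 
    cv2.imwrite('pics/crop_%s.png'%n,c)
def fit(P,m,l):
    Q=P[m]; 
    if len(Q)<5: print(l,len(Q));return
    r=cv2.minAreaRect((Q[:,:2]*1000).astype(np.float32)); print(l,len(Q),'mean',Q.mean(0).round(4),'rect',np.round(r[0],1),np.round(r[1],1),round(r[2],2),'z',np.percentile(Q[:,2],[2,50,98]).round(4))
for n in S:
    P=cloud(S[n]); v,u=np.mgrid[:400,:640]; z=P[...,2]; X=P[...,0];Y=P[...,1]
    print(n)
    cr=(X>.2)&(X<.65)&(Y<.02)&(Y>-.25)
    if n=='top':
        fit(P,(u>375)&(u<420)&(v>155)&(v<280)&(z>.166)&(z<.176),'bar')
        fit(P,(u>385)&(u<420)&(v>195)&(v<235)&(z>.18)&(z<.215),'ring')
        fit(P,(u>180)&(u<310)&(v>140)&(v<250)&(z>.24)&(z<.32),'knob+')
        fit(P,(u>180)&(u<310)&(v>140)&(v<250)&(z>.2)&(z<.24),'hook')
        fit(P,(u>275)&(u<330)&(v>255)&(v<315)&(z>.08)&(z<.1),'mug')
        fit(P,(u>230)&(u<262)&(v>253)&(v<285)&(z>.01)&(z<.06),'counter')
        fit(P,(u>170)&(u<320)&(v>150)&(v<250)&(z>.005)&(z<.016),'railplate')
        fit(P,(u>245)&(u<285)&(v>170)&(v<215)&(z>.03)&(z<.24),'carr/post')
    else:
        fit(P,(u>310)&(u<400)&(v>150)&(v<200)&(z>.16)&(z<.176),'bar')
        fit(P,(u>340)&(u<365)&(v>155)&(v<185)&(z>.18)&(z<.215),'ring')
        fit(P,(u>280)&(u<310)&(v>190)&(v<225)&(z>.265)&(z<.31),'knob')
        fit(P,(u>285)&(u<350)&(v>195)&(v<235)&(z>.19)&(z<.262),'hook')
        fit(P,(u>225)&(u<350)&(v>230)&(v<360)&(z>.005)&(z<.016),'railplate')
```

```text
side
bar 509 mean [ 0.4919 -0.0378  0.1669] rect [496.5 -40.9] [ 49.3 209.9] 76.36 z [0.1604 0.1676 0.1737]
ring 55 mean [ 0.4944 -0.0408  0.1961] rect [495.3 -40.7] [ 9.  35.2] 86.2 z [0.1811 0.1978 0.208 ]
knob 170 mean [0.5652 0.248  0.2869] rect [566.1 244.2] [24.3 23.4] 73.22 z [0.2658 0.2893 0.2971]
hook 405 mean [0.537  0.2296 0.2337] rect [528.  222.8] [106.2  18.8] 28.74 z [0.2016 0.2379 0.2606]
railplate 3205 mean [0.5577 0.3007 0.0078] rect [623.7 264.4] [235.9 407.5] 25.17 z [0.0051 0.0074 0.0139]
top
bar 888 mean [ 0.4921 -0.0437  0.1697] rect [494.8 -46.2] [ 39.1 206.6] 74.7 z [0.1663 0.1695 0.1739]
ring 75 mean [ 0.4932 -0.0442  0.2024] rect [494.4 -44.9] [ 6.1 37.4] 75.95 z [0.1813 0.2051 0.21  ]
knob+ 510 mean [0.5411 0.2244 0.272 ] rect [527.8 221.1] [111.9  26.8] 23.8 z [0.2407 0.2721 0.2975]
hook 48 mean [0.5257 0.2146 0.2287] rect [525.4 219.1] [103.2  18.8] 23.93 z [0.2089 0.2297 0.2398]
mug 254 mean [0.3532 0.1509 0.0883] rect [353.1 144.9] [79.2 86.8] 88.86 z [0.0805 0.0893 0.0931]
counter 373 mean [0.3935 0.2765 0.0258] rect [393.4 278.7] [47.5 48.5] 32.58 z [0.0136 0.0269 0.0312]
railplate 3772 mean [0.5479 0.2876 0.0082] rect [553.8 289.1] [232.2 348.3] 0.36 z [0.0052 0.008  0.0125]
carr/post 499 mean [0.5634 0.2344 0.0696] rect [535.6 222.8] [117.2  59. ] 27.24 z [0.034  0.0484 0.2387]
```

View pics/crop_top.png

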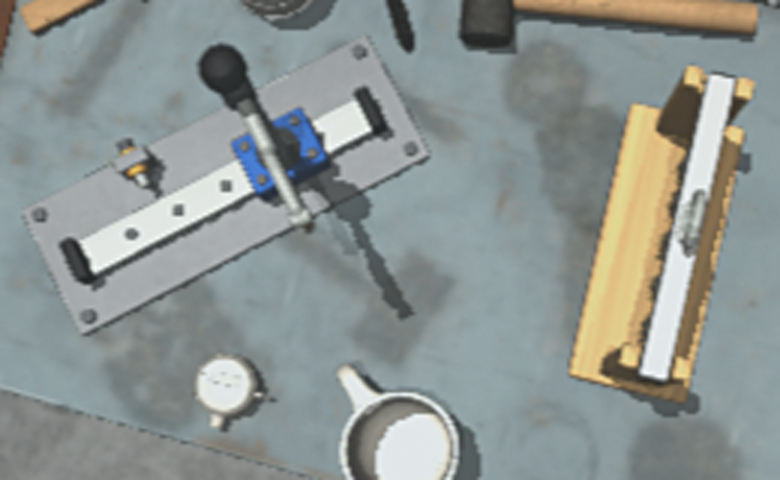

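View pics/crop_side.png

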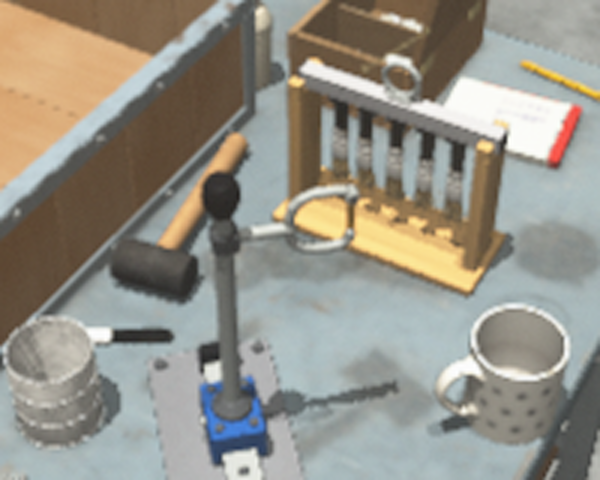

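The crops show the bar as a white strip, (718,75)–(655,380) in the top crop. The rail runs diagonally, with the plunger to the left of the carriage. The hook faces down-right toward the mug. I'll refine the axes next.

```bash
cat >> h.py <<'E'
def pix(s,u,v,z):
    f=200/np.tan(np.radians(s['fov_y'])/2); d=rot(s)@np.array([(u-s['cx'])/f,-(v-s['cy'])/f,-1]); o=np.array(s['origin']); return o+d*(z-o[2])/d[2]
def delta(p0,e0,p1,yaw1):
    """rotvec (tool axes) and shift (cm, tool axes) from pose p0,e0 to p1, straight down with yaw1"""
    A=R.from_euler('xyz',e0); B=R.from_euler('xyz',[np.pi,0,yaw1])
    return (A.inv()*B).as_rotvec().round(4), (A.inv().apply(np.array(p1)-p0)*100).round(2)
E
python3 - <<'E'
from h import *
S={n:pickle.load(open(n+'0.pkl','rb')) for n in('side','top')}
s=S['top'];P=cloud(s);z=P[...,2];im=s['image'].astype(int)
v,u=np.mgrid[:400,:640]
m=(u>380)&(u<418)&(v>155)&(v<280)&(z>.164)&(z<.176)&(im[...,2]>im[...,0]-12)&(im.min(-1)>140)
Q=P[m][:,:2]; r=cv2.minAreaRect((Q*1000).astype(np.float32)); print('bar',len(Q),r)
l=cv2.fitLine(Q.astype(np.float32),cv2.DIST_HUBER,0,.01,.01).ravel(); print(l,np.degrees(np.arctan2(l[1],l[0])))
c=lambda x,y,z:pix(s,170+x/3,140+y/3,z)[:2]
for a in [(718,75),(655,380)]: print('barend',c(*a,.17))
pl=[c(*a,.008) for a in((22,212),(370,38),(428,155),(85,333))];print(np.round(pl,4))
for a,b in((0,1),(3,2),(0,3),(1,2)):
    d=pl[b]-pl[a];print('edge',np.degrees(np.arctan2(d[1],d[0])),np.hypot(*d))
# knob
for n in S:
    P=cloud(S[n]);z=P[...,2]; 
    m=(z>.262)&(z<.3)&(abs(P[...,0]-.566)<.03)&(abs(P[...,1]-.245)<.03)&(S[n]['image'].max(-1)<90)
    Q=P[m]; top=Q[Q[:,2]>.292]
    f=lambda p:np.hypot(*(Q[:,:2]-p).T)
    print(n,'knob',len(Q),Q.mean(0),'top',len(top),top.mean(0))
    v,u=np.mgrid[:400,:640]
    m=(z>.205)&(z<.262)&(abs(P[...,0]-.5)<.06)&(abs(P[...,1]-.21)<.06)
    Q=P[m]; l=cv2.fitLine(Q[:,:2].astype(np.float32),cv2.DIST_HUBER,0,.005,.005).ravel();print('hookline',len(Q),l,np.degrees(np.arctan2(l[1],l[0])),Q[:,:2].min(0))
    
# knob circle px in top crop ~ (223,70)
print('knob pix top',c(223,70,.28), 'side', pix(S['side'],220+221/3,140+196/3,.28), 'side gate corner', pix(S['side'],220+352/3,140+248/3,.22),'side ring', pix(S['side'],220+402/3,140+78/3,.19))
E
```

```text
bar 811 ((494.912841796875, -45.50479507446289), (17.867137908935547, 203.3733673095703), 75.95816040039062)
[ 0.96991235 -0.24345444  0.49229926 -0.0441957 ] -14.090513
barend [ 0.59267029 -0.06820628]
barend [ 0.39375717 -0.02315813]
[[0.5255 0.4397]
 [0.6641 0.1735]
 [0.5709 0.1273]
 [0.4328 0.3863]]
edge -62.4826483037058 0.3001773835967207
edge -61.928922880887384 0.2935074952591329
edge -150.03140831982427 0.1069707259759444
edge -153.64372633290506 0.1040577012570121
side knob 161 [0.56445265 0.24814809 0.28640282] top 58 [0.56607411 0.24444084 0.29491156]
hookline 258 [0.8742083  0.48555118 0.51396704 0.21607508] 29.048588 [0.48081761 0.19365601]
top knob 197 [0.56498569 0.23635855 0.29260731] top 137 [0.56693851 0.23805451 0.29527118]
hookline 159 [0.8543947  0.5196246  0.53108054 0.21877258] 31.307072 [0.48025003 0.18797652]
knob pix top [0.5668946  0.23781821] side [0.56592497 0.24135814 0.28      ] side gate corner [0.47807538 0.20737195 0.22      ] side ring [ 0.49336691 -0.04524122  0.19      ]
```

Run:
```python
from h import *
print(delta([.206,-.51,.206],[np.pi,0,.3848],[.5546,-.0605,.30],2.896))
```

```text
(array([ 0.    ,  0.    , -2.5112]), array([ 49.18, -28.58,  -9.4 ]))
```

Call:
move_arm:
  deltas: [0,0,-0.15,0,0,-5,-1,0,0,-0.3,0,0,-9.4,-1,0,0,-0.45,4.2,-2.4,-9.4,-1,0,0,-0.6,8.4,-4.8,-9.4,-1,0,0,-0.75,12.6,-7.2,-9.4,-1,0,0,-0.9,16.8,-9.6,-9.4,-1,0,0,-1.05,21,-12,-9.4,-1,0,0,-1.2,25,-14.5,-9.4,-1]

```text
time: 0.9
tool_pos: [0.3845, -0.2797, 0.299]
ee_rot: [-3.141, -0.0, 1.591]
wrist_force: [1.2, -0.5, -0.5]
width: 0.0939
finger_force: 0.0
```

Run:
```python
from h import *
o=robot.get_obs(); print(o['time'],o['tool_pos'],o['ee_rot'],delta(o['tool_pos'],o['ee_rot'],[.5546,-.0605,.30],2.896))
```

```text
0.9 [ 0.38452271 -0.27972662  0.29895577] [-3.14123288e+00 -4.61165530e-04  1.59082078e+00] (array([-0.0000e+00, -6.0000e-04, -1.3052e+00]), array([21.58, 17.44, -0.1 ]))
```

Call:
move_arm:
  deltas: [0,0,-0.15,2.7,2.2,0,-1,0,0,-0.3,5.5,4.4,0,-1,0,0,-0.45,8.2,6.6,0,-1,0,0,-0.6,11,8.8,0,-1,0,0,-0.75,13.7,11,0,-1,0,0,-0.9,16.4,13.1,0,-1,0,0,-1.05,19.2,15.3,0,-1,0,0,-1.2,21.9,17.4,0,-1]

```text
time: 1.7
tool_pos: [0.5552, -0.0587, 0.2988]
ee_rot: [-3.141, -0.001, 2.791]
wrist_force: [-0.7, -0.9, -0.3]
width: 0.0938
finger_force: 0.0
```

Call:
move_arm:
  deltas: [0,0,-0.11,0,0,0,-1,0,0,-0.11,0,0,2,-1,0,0,-0.11,0,0,4,-1,0,0,-0.11,0,0,4,-1]

```text
time: 2.1
tool_pos: [0.5531, -0.0596, 0.2554]
ee_rot: [-3.141, -0.008, 2.895]
wrist_force: [0.1, -0.1, 0.2]
width: 0.094
finger_force: 0.0
```

Run:
```python
from h import *
o=robot.get_obs(); print(o['time'],o['tool_pos'],o['ee_rot'],delta(o['tool_pos'],o['ee_rot'],[.5546,-.0605,.141],2.896))
s=snap('top','top1'); cv2.imwrite('pics/c1.png',cv2.resize(s['image'][120:300,330:480,::-1],None,fx=3.3,fy=3.3))
```

```text
2.1 [ 0.55310642 -0.05962192  0.25536236] [-3.14123934 -0.00767299  2.89512686] (array([-0.0003, -0.0077, -0.0009]), array([-0.25, -0.04, 11.43]))
```

View pics/c1.png

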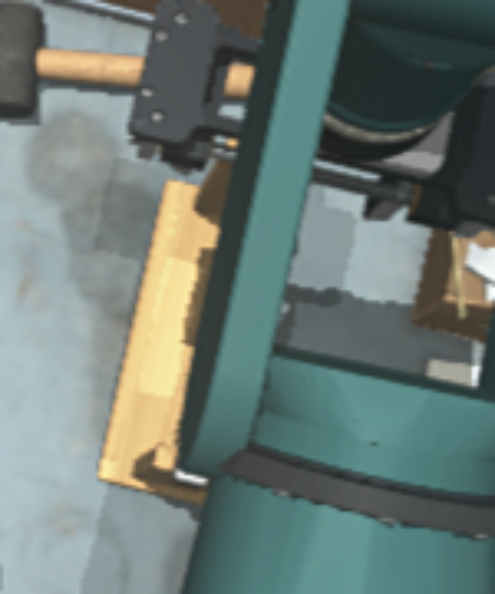

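The arm hides the bar in this view: its end shows at (190,475), and the fingers straddle it on both sides. I'm going down on the measured geometry.

Call:
move_arm:
  deltas: [0,0,0,-0.1,0,2,-1,0,0,0,-0.1,0,4.5,-1,0,0,0,-0.1,0,7,-1,0,0,0,-0.1,0,9,-1,0,0,0,-0.1,0,10.5,-1,0,0,0,-0.1,0,11.4,-1,0,0,0,-0.1,0,11.4,-1]

```text
time: 2.85
tool_pos: [0.5553, -0.0604, 0.1448]
ee_rot: [-3.141, -0.002, 2.895]
wrist_force: [-0.5, -1.0, 0.4]
width: 0.094
finger_force: 0.0
```

Call:
move_arm:
  deltas: [0,0,0,0,0,0,1,0,0,0,0,0,0,1,0,0,0,0,0,0,1,0,0,0,0,0,0,1,0,0,0,0,0,0,1,0,0,0,0,0,0,1]

```text
time: 3.45
tool_pos: [0.5557, -0.0604, 0.1456]
ee_rot: [-3.142, 0.0, 2.895]
wrist_force: [0.3, -0.3, -0.8]
width: 0.0496
finger_force: 0.0
```

Call:
move_arm:
  deltas: [0,0,0,0,0,0.4,0,0,0,0,0,0,0.4,0,0,0,0,0,0,0.4,1,0,0,0,0,0,0.4,1,0,0,0,0,0,0.4,1,0,0,0,0,0,0.4,1,0,0,0,0,0,0.4,1,0,0,0,0,0,0.4,1]

```text
time: 4.25
tool_pos: [0.5557, -0.0603, 0.1416]
ee_rot: [3.142, 0.0, 2.895]
wrist_force: [-0.2, -0.1, 0.9]
width: 0.0176
finger_force: 30.0
```

Call:
move_arm:
  deltas: [0,0,0,0,0,0,1,0,0,0,0,0,0,1,0,0,0,0,0,0,1]

```text
time: 4.55
tool_pos: [0.5557, -0.0604, 0.1416]
ee_rot: [-3.142, 0.0, 2.895]
wrist_force: [0.7, 0.1, 0.5]
width: 0.018
finger_force: 30.0
```

Call:
move_arm:
  deltas: [0,0,0,0,0,-0.5,1,0,0,0,0,0,-1.5,1,0,0,0,0,0,-3.5,1,0,0,0,0,0,-6,1,0,0,0,0,0,-8.5,1,0,0,0,0,0,-11.5,1,0,0,0,0,0,-13.7,1,0,0,0,0,0,-14.8,1]

```text
time: 5.35
tool_pos: [0.5563, -0.0606, 0.293]
ee_rot: [3.142, 0.005, 2.895]
wrist_force: [0.1, -0.6, -1.1]
width: 0.018
finger_force: 30.0
```

Run:
```python
from h import *
o=robot.get_obs(); print(o['time'],o['tool_pos'],o['ee_rot'],o['width'],o['wrist_force'],delta(o['tool_pos'],o['ee_rot'],[.4852,.126,.29],2.056))
s=snap('side','side1'); cv2.imwrite('pics/c2.png',cv2.resize(s['image'][60:260,230:480,::-1],None,fx=2.5,fy=2.5))
```

```text
5.35 [ 0.5563407  -0.06057339  0.29301017] [3.14157511 0.0050415  2.89477879] 0.017957085805124843 [ 0.09676832 -0.5600772  -1.1467434 ] (array([0.0021, 0.0047, 0.8388]), array([11.46, 16.35,  0.24]))
```

View pics/c2.png

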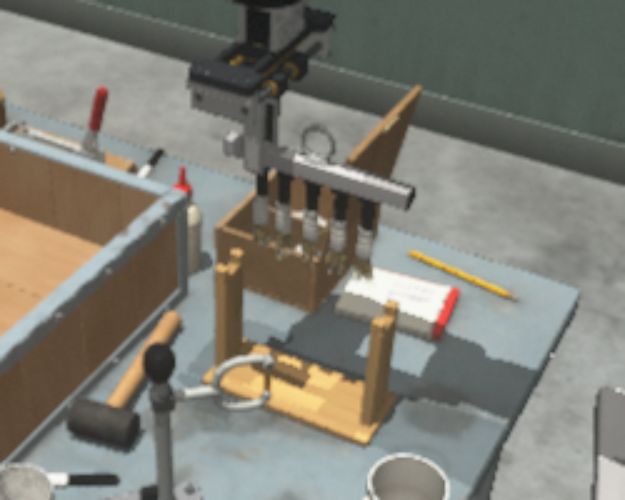

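The hanger is held level, with the ring at (318,140) and the brushes clear of the cradle. I'm carrying it to a point in front of the hook.

Call:
move_arm:
  deltas: [0,0,0.06,0.7,1,0,1,0,0,0.18,2.2,3.1,0,1,0,0,0.32,4,5.7,0,1,0,0,0.46,5.8,8.3,0,1,0,0,0.6,7.7,11,0,1,0,0,0.72,9.5,13.6,0,1,0,0,0.8,10.8,15.4,0,1,0,0,0.839,11.5,16.4,0.2,1]

```text
time: 6.2
tool_pos: [0.483, 0.1283, 0.2866]
ee_rot: [-3.14, -0.001, 2.056]
wrist_force: [1.2, -0.1, -2.5]
width: 0.0176
finger_force: 30.0
```

Call:
move_arm:
  deltas: [0,0,0,0,0,0,1,0,0,0,0,0,0,1,0,0,0,0,0,0,1]

```text
time: 6.5
tool_pos: [0.4843, 0.126, 0.287]
ee_rot: [-3.141, 0.0, 2.055]
wrist_force: [0.7, -0.1, -1.8]
width: 0.0175
finger_force: 30.0
```

Run:
```python
from h import *
o=robot.get_obs(); print(o['time'],o['tool_pos'],o['ee_rot'])
s=snap('side','side2'); t=snap('top','top2')
a=cv2.resize(s['image'][130:280,250:400,::-1],(600,600)); cv2.imwrite('pics/c3.png',a)
P=cloud(s);z=P[...,2]
th=np.radians(27.8); A=np.array([[np.cos(th),np.sin(th)],[-np.sin(th),np.cos(th)]])
Q=(P[...,:2]-[.5,.205])@A.T
for l,m in(('bar',(z>.29)&(z<.335)&(abs(Q[...,0]+.05)<.03)&(abs(Q[...,1])<.12)),('ring',(z>.337)&(z<.375)&(abs(Q[...,0]+.05)<.03)&(abs(Q[...,1])<.03))):
    q=np.c_[Q[m],z[m]]; print(l,len(q),q.min(0).round(4),q.max(0).round(4),q.mean(0).round(4),np.polyfit(q[:,1],q[:,0],1),np.polyfit(q[:,1],q[:,2],1))
m=(z>.2)&(z<.262)&(abs(Q[...,0]-.01)<.05)&(abs(Q[...,1])<.03);q=np.c_[Q[m],z[m]];print('hook',len(q),q.min(0),q.max(0),np.polyfit(q[:,0],q[:,1],1))
```

```text
6.5 [0.48432842 0.12597882 0.28695204] [-3.14057016e+00  2.21085723e-04  2.05533899e+00]
bar 875 [-0.0707 -0.0992  0.2904] [-0.0278  0.1074  0.3347] [-0.0462  0.0123  0.3129] [-0.01179372 -0.04606898] [-0.03844532  0.31336874]
ring 51 [-0.0525 -0.0156  0.3373] [-0.0461  0.0203  0.3544] [-0.0488  0.007   0.3476] [-0.0434641  -0.04847206] [-0.01649529  0.34767656]
hook 216 [-0.02029867 -0.00392679  0.21013558] [0.05989694 0.00800146 0.26128566] [0.0136816 0.0024159]
```

View pics/c3.png

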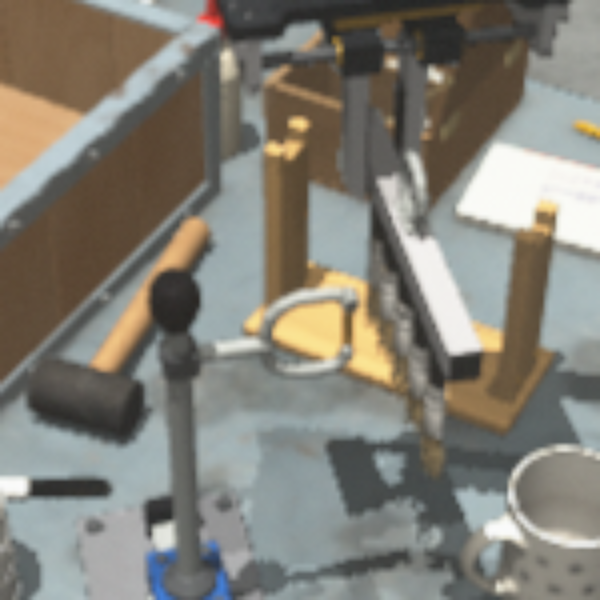

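The ring is in front of the hook, in line with it to about 2 mm, and the mug handle is clear of the brushes. Descending to insertion height.

Call:
move_arm:
  deltas: [0,0,0,0,0,0.7,1,0,0,0,0,0,2.4,1,0,0,0,0,0,4.6,1,0,0,0,0,0,7,1,0,0,0,0,0,9.3,1,0,0,0,0,0,11,1,0,0,0,0,0,11.6,1,0,0,0,0,0,11.7,1]

```text
time: 7.4
tool_pos: [0.4837, 0.1264, 0.1693]
ee_rot: [-3.14, -0.001, 2.055]
wrist_force: [-0.3, 0.4, -1.2]
width: 0.0177
finger_force: 30.0
```

Call:
move_arm:
  deltas: [0,0,0,0,0.5,0,1,0,0,0,0,1,0,1]

```text
time: 7.6
tool_pos: [0.4942, 0.1316, 0.1719]
ee_rot: [3.139, 0.001, 2.056]
wrist_force: [-0.4, -0.1, -1.3]
width: 0.0174
finger_force: 30.0
```

Run:
```python
from h import *
s=snap('side','side3'); o=robot.get_obs(); print(o['time'],o['tool_pos'],o['ee_rot'],o['wrist_force'])
cv2.imwrite('pics/c4.png',cv2.resize(s['image'][180:260,270:370,::-1],(800,600) if 0 else (750,600),interpolation=cv2.INTER_CUBIC))
P=cloud(s);z=P[...,2]
th=np.radians(27.8); A=np.array([[np.cos(th),np.sin(th)],[-np.sin(th),np.cos(th)]])
Q=(P[...,:2]-[.5,.205])@A.T
m=(z>.201)&(z<.25)&(Q[...,0]>-.065)&(Q[...,0]<.02)&(abs(Q[...,1])<.03)
q=np.c_[Q[m],z[m]];r=q[q[:,0]<-.03];print('ring',len(r),r.min(0),r.max(0),r.mean(0))
r=q[q[:,0]>-.028];print('hook',len(r),r.min(0),r.max(0),r.mean(0))
```

```text
7.65 [0.49481995 0.13195728 0.17174874] [3.13833730e+00 9.08700971e-04 2.05583199e+00] [ 1.536024    0.17367314 -2.02709567]
ring 104 [-0.04294494 -0.0290378   0.2010403 ] [-0.03255829  0.02181904  0.24018303] [-0.03717751  0.00409223  0.21785268]
hook 94 [-0.02031016 -0.0042712   0.21209724] [0.01908819 0.00576952 0.24959785] [-0.00473129  0.00214505  0.22284095]
```

View pics/c4.png

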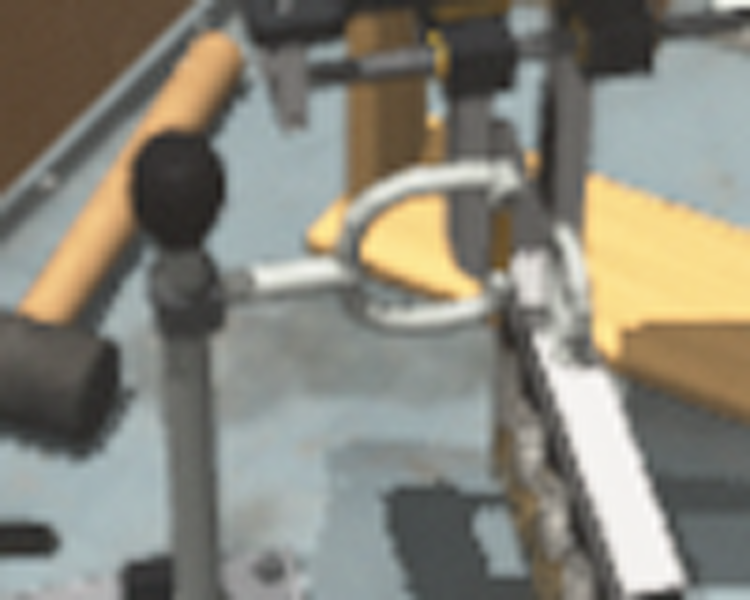

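The ring stands upright at (575,280), about 15 mm in front of the gate at (500,240), with its top wire above the nose. Pushing in.

Call:
move_arm:
  deltas: [0,0,0,0,0.6,0.1,1,0,0,0,0,1.3,0.1,1,0,0,0,0,2,0.1,1,0,0,0,0,2.7,0.1,1,0,0,0,0,3.4,0.1,1,0,0,0,0,4.1,0.1,1,0,0,0,0,4.8,0.1,1,0,0,0,0,5.2,0.1,1]

```text
time: 8.45
tool_pos: [0.54, 0.1561, 0.1695]
ee_rot: [3.141, 0.0, 2.056]
wrist_force: [0.2, -0.5, -1.8]
width: 0.0177
finger_force: 30.0
```

Call:
move_arm:
  deltas: [0,0,0,0,0,0,1,0,0,0,0,0,0,1]

```text
time: 8.65
tool_pos: [0.5391, 0.1557, 0.1695]
ee_rot: [3.142, 0.0, 2.056]
wrist_force: [0.8, 0.6, -2.2]
width: 0.0177
finger_force: 30.0
```

Run:
```python
from h import *
s=snap('side','side4'); o=robot.get_obs(); print(o['time'],o['tool_pos'],o['ee_rot'],o['wrist_force'])
print('rail x',(o['tool_pos'][0]-.5)*.8846+(o['tool_pos'][1]-.205)*.4664)
cv2.imwrite('pics/c5.png',cv2.resize(s['image'][180:260,270:370,::-1],(750,600),interpolation=cv2.INTER_CUBIC))
```

```text
8.7 [0.53904321 0.15560743 0.16958988] [3.14143448e+00 1.50086715e-04 2.05575609e+00] [-0.14127485  0.56564002 -1.67096472]
rail x 0.011500926080422108
```

View pics/c5.png

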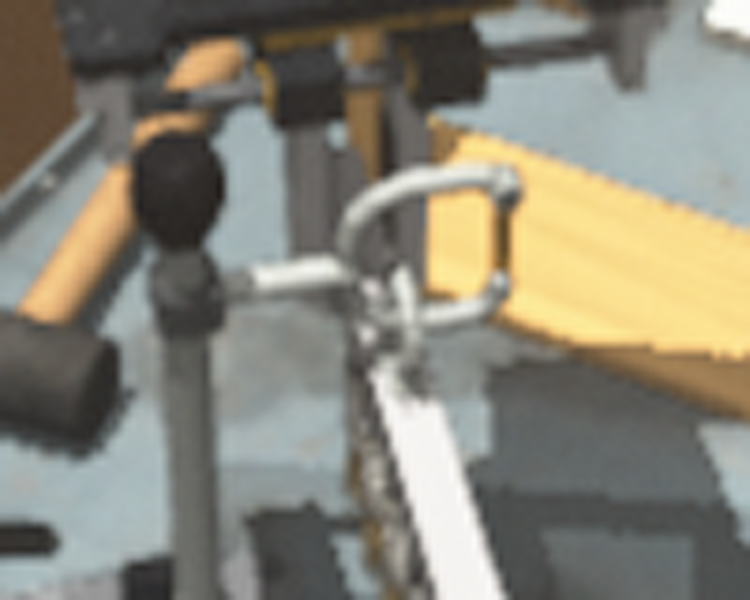

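The ring is inside, its bottom wire crossing the hook at (405,305), and the gate at (503,240) is vertical and shut. Next: lower, ease back toward the seat, and release.

Call:
move_arm:
  deltas: [0,0,0,0,-0.2,0.4,1,0,0,0,0,-0.4,0.8,1,0,0,0,0,-0.7,1.1,1,0,0,0,0,-0.8,1.25,1,0,0,0,0,-0.8,1.25,1,0,0,0,0,-0.8,1.25,1]

```text
time: 9.3
tool_pos: [0.532, 0.1519, 0.157]
ee_rot: [3.141, 0.0, 2.056]
wrist_force: [-0.5, -0.4, -1.9]
width: 0.0177
finger_force: 30.0
```

Call:
move_arm:
  deltas: [0,0,0,0,0,0.05,-0.3,0,0,0,0,0,0.05,-0.3,0,0,0,0,0,0.05,-0.3,0,0,0,0,0,0.05,-0.3,0,0,0,0,0,0.05,-0.3,0,0,0,0,0,0.05,-0.3,0,0,0,0,0,0.05,-0.3,0,0,0,0,0,0.05,-0.3]

```text
time: 10.1
tool_pos: [0.532, 0.1519, 0.1565]
ee_rot: [-3.142, 0.0, 2.056]
wrist_force: [0.5, -0.8, 0.4]
width: 0.0612
finger_force: 0.0
```

Run:
```python
from h import *
s=snap('side','side5'); o=robot.get_obs(); print(o['time'],o['tool_pos'],o['width'],o['wrist_force'])
cv2.imwrite('pics/c6.png',cv2.resize(s['image'][170:290,260:420,::-1],(800,600),interpolation=cv2.INTER_CUBIC))
P=cloud(s);z=P[...,2]
th=np.radians(27.8); A=np.array([[np.cos(th),np.sin(th)],[-np.sin(th),np.cos(th)]])
Q=(P[...,:2]-[.5,.205])@A.T
m=(z>.17)&(z<.19)&(abs(Q[...,0])<.03)&(abs(Q[...,1])<.12)
q=np.c_[Q[m],z[m]];print('bar',len(q),q.min(0),q.max(0),q.mean(0),np.polyfit(q[:,1],q[:,0],1),np.polyfit(q[:,1],q[:,2],1))
```

```text
10.15 [0.53194474 0.15191925 0.15642671] 0.061029671100697055 [-0.11113487  0.85123679 -0.9593937 ]
bar 514 [-0.02761377 -0.10259738  0.1700867 ] [0.01583638 0.10588446 0.18987322] [0.00579063 0.02233238 0.18194998] [0.03765452 0.00494972] [-0.03249237  0.18267561]
```

View pics/c6.png

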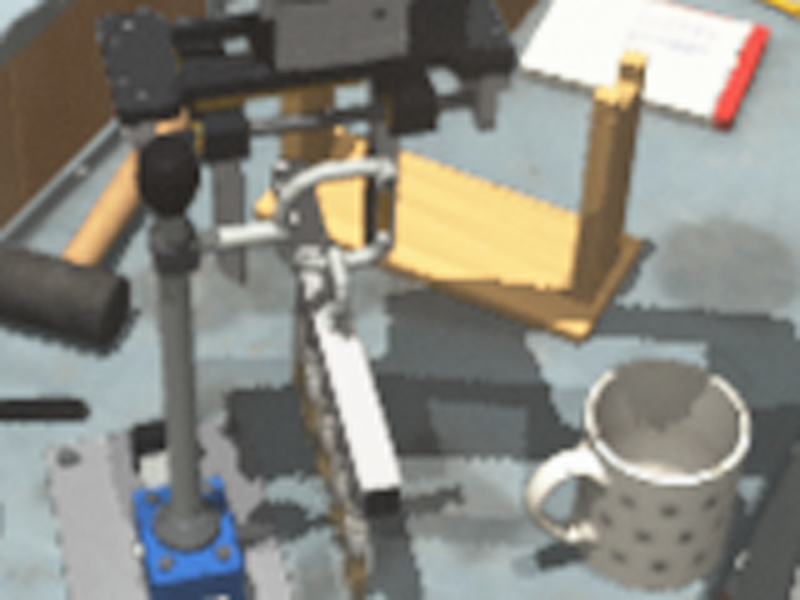

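The hanger hangs free in the hook with the gate shut, and the open fingers straddle the bar. Lifting away.

Call:
move_arm:
  deltas: [0,0,0,0,0,-1,-0.3,0,0,0,0,0,-3,-0.3,0,0,0,0,0,-5.5,-0.3,0,0,0,0,0,-8.5,-0.3,0,0,0,0,0,-12,-0.3,0,0,0,0,0,-16,-1,0,0,0,0,0,-19,-1,0,0,0,0,0,-20,-1]

```text
time: 10.95
tool_pos: [0.5327, 0.1521, 0.3617]
ee_rot: [3.134, 0.003, 2.056]
wrist_force: [-0.4, 0.0, -1.5]
width: 0.0817
finger_force: 0.0
```

Run:
```python
from h import *
o=robot.get_obs(); print(o['time'],o['tool_pos'],o['ee_rot'],delta(o['tool_pos'],o['ee_rot'],[.5665,.240,.35],.485))
```

```text
10.95 [0.53271102 0.15206352 0.36171431] [3.13368117e+00 2.61445731e-03 2.05576396e+00] (array([ 0.0083, -0.0042,  1.5708]), array([6.21, 7.08, 1.21]))
```

Call:
move_arm:
  deltas: [0,0,0.15,0.6,0.7,0,-1,0,0,0.3,1.5,1.7,0,-1,0,0,0.45,2.4,2.7,0,-1,0,0,0.6,3.3,3.7,0,-1,0,0,0.75,4.2,4.7,0,-1,0,0,0.9,5,5.7,0,-1,0,0,1.05,5.7,6.5,0,-1,0,0,1.2,6.2,7.1,0,-1]

```text
time: 11.75
tool_pos: [0.5658, 0.2405, 0.3549]
ee_rot: [-3.14, 0.002, 0.85]
wrist_force: [0.1, -0.2, -0.1]
width: 0.094
finger_force: 0.0
```

Call:
move_arm:
  deltas: [0,0,0.15,0,0,0,-1,0,0,0.3,0,0,0,-1,0,0,0.37,0,0,0,-1,0,0,0.371,0,0,0,-1,0,0,0.371,0,0,0,-1]

```text
time: 12.25
tool_pos: [0.5657, 0.2398, 0.3556]
ee_rot: [-3.141, 0.001, 0.486]
wrist_force: [0.5, 0.4, 0.4]
width: 0.0938
finger_force: 0.0
```

Run:
```python
from h import *
s=snap('side','side6'); o=robot.get_obs(); print(o['time'],o['tool_pos'],o['ee_rot'],o['joint_positions'],delta(o['tool_pos'],o['ee_rot'],[.5665,.240,.262],.485))
cv2.imwrite('pics/c7.png',cv2.resize(s['image'][130:290,240:440,::-1],(750,600),interpolation=cv2.INTER_CUBIC))
P=cloud(s);z=P[...,2]
th=np.radians(27.8); A=np.array([[np.cos(th),np.sin(th)],[-np.sin(th),np.cos(th)]])
Q=(P[...,:2]-[.5,.205])@A.T
m=(z>.262)&(z<.3)&(abs(Q[...,0]-.075)<.03)&(abs(Q[...,1])<.025)
q=np.c_[Q[m],z[m]];print('knob',len(q),q.min(0),q.max(0),q.mean(0))
```

```text
12.3 [0.56575009 0.23981848 0.35580322] [-3.14144919e+00  1.13958655e-03  4.86086267e-01] [ 3.08727288e-01  2.63218487e-01  8.70552823e-01 -6.60885165e-05
  2.00896836e+00  1.39340942e+00] (array([-0.0001,  0.0011,  0.0011]), array([0.09, 0.02, 9.38]))
knob 175 [ 0.06375103 -0.0085806   0.26281764] [0.08996198 0.01521753 0.29854215] [0.07764347 0.00754791 0.28633945]
```

View pics/c7.png

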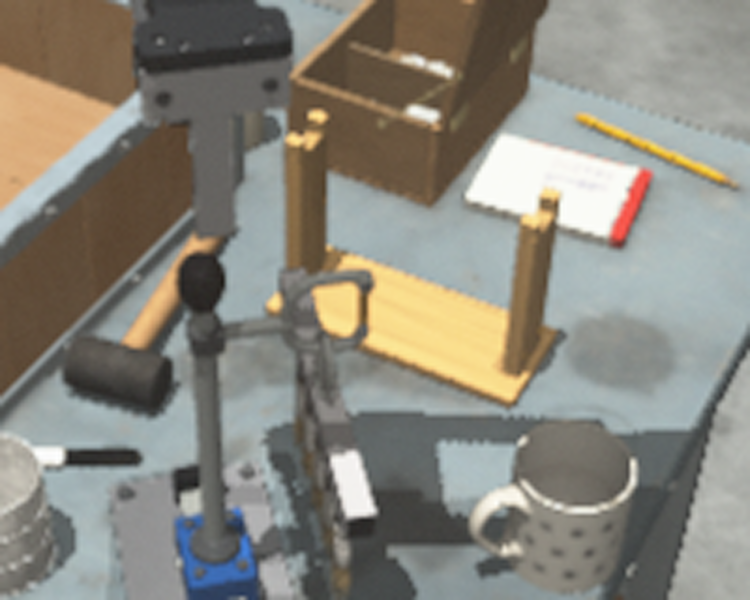

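The hanger hangs in the hook with the gate shut, and the gripper is above the knob at (203,283). Going down to pinch it.

Call:
move_arm:
  deltas: [0,0,0,0.2,0,1.5,-1,0,0,0,0.2,0,4,-1,0,0,0,0.2,0,6.5,-1,0,0,0,0.2,0,8.5,-1,0,0,0,0.2,0,9.3,-1,0,0,0,0.2,0,9.3,0,0,0,0,0.2,0,9.3,0,0,0,0,0.2,0,9.3,0]

```text
time: 13.1
tool_pos: [0.5683, 0.241, 0.2653]
ee_rot: [3.141, -0.003, 0.485]
wrist_force: [-0.5, -0.2, 0.5]
width: 0.0737
finger_force: 0.0
```

Call:
move_arm:
  deltas: [0,0,0,0,0,0,1,0,0,0,0,0,0,1,0,0,0,0,0,0,1,0,0,0,0,0,0,1,0,0,0,0,0,0,1,0,0,0,0,0,0,1]

```text
time: 13.7
tool_pos: [0.5677, 0.2406, 0.2634]
ee_rot: [3.141, 0.0, 0.485]
wrist_force: [0.3, -0.2, -0.5]
width: 0.0263
finger_force: 30.0
```

Call:
move_arm:
  deltas: [0,0,0,0,-0.1,0,1,0,0,0,0,-0.25,0,1,0,0,0,0,-0.5,0,1,0,0,0,0,-0.8,0,1,0,0,0,0,-1.1,0,1,0,0,0,0,-1.4,0,1,0,0,0,0,-1.7,0,1,0,0,0,0,-2,0,1]

```text
time: 14.5
tool_pos: [0.5581, 0.2587, 0.2634]
ee_rot: [3.141, 0.0, 0.485]
wrist_force: [0.2, -2.2, 0.1]
width: 0.0261
finger_force: 30.0
```

Call:
move_arm:
  deltas: [0,0,0,0,-0.3,0,1,0,0,0,0,-0.7,0,1,0,0,0,0,-1.1,0,1,0,0,0,0,-1.5,0,1,0,0,0,0,-1.9,0,1,0,0,0,0,-2.3,0,1,0,0,0,0,-2.7,0,1,0,0,0,0,-3.1,0,1]

```text
time: 15.3
tool_pos: [0.5435, 0.2861, 0.2634]
ee_rot: [3.142, 0.001, 0.485]
wrist_force: [-1.0, -2.4, -0.3]
width: 0.0264
finger_force: 30.0
```

Call:
move_arm:
  deltas: [0,0,0,0,-0.4,0,1,0,0,0,0,-0.8,0,1,0,0,0,0,-1.2,0,1,0,0,0,0,-1.6,0,1,0,0,0,0,-2,0,1,0,0,0,0,-2.4,0,1,0,0,0,0,-2.8,0,1,0,0,0,0,-3.2,0,1]

```text
time: 16.1
tool_pos: [0.5284, 0.3144, 0.2634]
ee_rot: [3.142, 0.001, 0.485]
wrist_force: [-3.4, -2.6, -0.1]
width: 0.0264
finger_force: 30.0
```

Call:
move_arm:
  deltas: [0,0,0,-0.05,-0.4,0,1,0,0,0,-0.1,-0.8,0,1,0,0,0,-0.15,-1.2,0,1,0,0,0,-0.17,-1.6,0,1,0,0,0,-0.18,-2,0,1,0,0,0,-0.19,-2.3,0,1,0,0,0,-0.2,-2.6,0,1,0,0,0,-0.2,-2.9,0,1]

```text
time: 16.9
tool_pos: [0.5169, 0.3359, 0.2634]
ee_rot: [3.133, -0.003, 0.481]
wrist_force: [10.2, -13.5, -1.2]
width: 0.0262
finger_force: 30.0
```

Call:
move_arm:
  deltas: [0,0,0,0,-0.2,0,1,0,0,0,0,-0.4,0,1,0,0,0,0,-0.6,0,1,0,0,0,0,-0.8,0,1,0,0,0,0,-0.9,0,1,0,0,0,0,-1,0,1,0,0,0,0,-1,0,1]

```text
time: 17.6
tool_pos: [0.517, 0.3359, 0.2632]
ee_rot: [3.117, -0.002, 0.47]
wrist_force: [16.3, -27.3, -2.7]
width: 0.0267
finger_force: 30.0
```

I've used up my picture views, so I'll check the carriage position numerically from its blue pixels.

Call:
move_arm:
  deltas: [0,0,0,0,0.4,0,1,0,0,0,0,0.8,0,1,0,0,0,0,0.8,0,1]

```text
time: 17.9
tool_pos: [0.517, 0.3359, 0.2632]
ee_rot: [3.132, -0.003, 0.478]
wrist_force: [9.2, -11.1, -2.1]
width: 0.0263
finger_force: 30.0
```

Run:
```python
from h import *
o=robot.get_obs(); print(o['time'],o['tool_pos'],o['wrist_force'])
s0=pickle.load(open('side0.pkl','rb')); s1=snap('side','side7'); t0=pickle.load(open('top0.pkl','rb')); t1=snap('top','top7')
th=np.radians(28.2); A=np.array([[np.cos(th),np.sin(th)],[-np.sin(th),np.cos(th)]])
for n,s in(('s0',s0),('s1',s1),('t0',t0),('t1',t1)):
    P=cloud(s); im=s['image'].astype(int); Q=(P[...,:2]-[.5,.205])@A.T; z=P[...,2]
    near=(abs(Q[...,0]-.075)<.06)&(Q[...,1]>-.08)&(Q[...,1]<.26)
    b=near&(im[...,2]>im[...,0]+50)&(z>.02)&(z<.08)
    q=np.c_[Q[b],z[b]]; print(n,'blue',len(q),np.percentile(q,[2,50,98],axis=0).round(4).tolist() if len(q) else '')
    d=near&(im.max(-1)<70)&(z>.018)&(z<.06)&(abs(Q[...,0]-.075)<.04)
    q=np.c_[Q[d],z[d]]
    if len(q): h,e=np.histogram(q[:,1],np.arange(-.08,.26,.01)); print(' dark',[(round(a,3),int(k)) for a,k in zip(e,h) if k>3])
    if n[0]=='s':
        r=(abs(Q[...,0])<.04)&(z>.17)&(z<.25)&(Q[...,1]>-.12)&(Q[...,1]<.24); q=np.c_[Q[r],z[r]]; print(' hook/bar',len(q),np.percentile(q,[1,50,99],axis=0).round(4).tolist())
```

```text
17.9 [0.51696834 0.33589624 0.26324245] [  9.20269462 -11.14382842  -2.06147993]
s0 blue 191 [[0.0553, -0.0265, 0.0413], [0.0837, 0.016, 0.0459], [0.0988, 0.0306, 0.0506]]
 dark [(np.float64(-0.08), 17), (np.float64(-0.07), 15), (np.float64(0.16), 7), (np.float64(0.17), 110)]
 hook/bar 150 [[-0.0198, -0.0026, 0.2114], [0.0098, 0.0026, 0.2238], [0.0393, 0.0063, 0.2489]]
s1 blue 278 [[0.0556, 0.0815, 0.0291], [0.0828, 0.1275, 0.0454], [0.0991, 0.1395, 0.0508]]
 dark [(np.float64(-0.08), 41), (np.float64(-0.07), 18), (np.float64(0.1), 5), (np.float64(0.16), 5), (np.float64(0.17), 112)]
 hook/bar 816 [[-0.0182, 0.0241, 0.1712], [0.0073, 0.126, 0.1833], [0.037, 0.2135, 0.2459]]
t0 blue 244 [[0.054, -0.0315, 0.0387], [0.0756, -0.013, 0.0469], [0.0971, 0.0264, 0.0509]]
 dark [(np.float64(-0.08), 48), (np.float64(-0.03), 8), (np.float64(-0.02), 26), (np.float64(-0.01), 31), (np.float64(0.01), 7), (np.float64(0.16), 48), (np.float64(0.17), 23)]
t1 blue 257 [[0.0534, 0.077, 0.0382], [0.0731, 0.0931, 0.0465], [0.0978, 0.1318, 0.0534]]
 dark [(np.float64(-0.08), 14), (np.float64(0.07), 12), (np.float64(0.08), 7), (np.float64(0.09), 30), (np.float64(0.1), 28), (np.float64(0.11), 6), (np.float64(0.12), 9)]
```

Call:
move_arm:
  deltas: [0,0,0,0,0,0,1,0,0,0,0,0.3,0,1,0,0,0,0,0.5,0,1,0,0,0,0,0.5,0,1,0,0,0,0,0.5,0,1]

```text
time: 18.5
tool_pos: [0.517, 0.3359, 0.2632]
ee_rot: [3.139, -0.003, 0.483]
wrist_force: [6.2, -1.2, -2.1]
width: 0.0264
finger_force: 30.0
```

Call:
move_arm:
  deltas: [0,0,0,0,0.15,0,1,0,0,0,0,0.15,0,1]

```text
time: 18.7
tool_pos: [0.517, 0.3358, 0.2633]
ee_rot: [3.141, -0.003, 0.485]
wrist_force: [6.2, 2.0, -2.9]
width: 0.0266
finger_force: 30.0
```

Call:
move_arm:
  deltas: [0,0,0,0.06,0,0,1,0,0,0,0.12,0,0,1,0,0,0,0.12,0,0,1]

```text
time: 19.0
tool_pos: [0.5169, 0.3358, 0.2633]
ee_rot: [3.141, -0.0, 0.485]
wrist_force: [4.0, 0.5, -2.7]
width: 0.0264
finger_force: 30.0
```

Call:
move_arm:
  deltas: [0,0,0,0,0.1,0,1,0,0,0,0,0.1,0,1]

```text
time: 19.2
tool_pos: [0.5171, 0.3355, 0.2633]
ee_rot: [-3.14, -0.0, 0.486]
wrist_force: [3.0, 3.2, -3.1]
width: 0.0266
finger_force: 30.0
```

Call:
move_arm:
  deltas: [0,0,0,0,0.1,0,1,0,0,0,0,0.1,0,1]

```text
time: 19.4
tool_pos: [0.5176, 0.3346, 0.2633]
ee_rot: [-3.14, -0.0, 0.486]
wrist_force: [3.8, 4.5, -3.4]
width: 0.0267
finger_force: 30.0
```

Call:
move_arm:
  deltas: [0,0,0,0,0.1,0,1,0,0,0,0,0.1,0,1]

```text
time: 19.6
tool_pos: [0.5177, 0.3344, 0.2633]
ee_rot: [-3.139, -0.001, 0.486]
wrist_force: [2.0, 6.2, -3.2]
width: 0.0263
finger_force: 30.0
```

It resists being pulled back (4.5 N, above the 1–2 N of friction) and meets a hard stop ahead, so the carriage is parked past the plunger. I'll push it back onto the stop and release.

Call:
move_arm:
  deltas: [0,0,0,0,-0.2,0,1,0,0,0,0,-0.4,0,1,0,0,0,0,-0.6,0,1,0,0,0,0,-0.6,0,1]

```text
time: 20.0
tool_pos: [0.5169, 0.3358, 0.2632]
ee_rot: [3.136, -0.0, 0.482]
wrist_force: [7.7, -3.6, -3.3]
width: 0.0263
finger_force: 30.0
```

Call:
move_arm:
  deltas: [0,0,0,0,0.2,0,0.3,0,0,0,0,0.2,0,0.3,0,0,0,0,0.2,0,-0.2,0,0,0,0,0.2,0,-0.2,0,0,0,0,0.2,0,-0.2,0,0,0,0,0.2,0,-0.2,0,0,0,0,0.2,0,-0.2]

```text
time: 20.7
tool_pos: [0.5162, 0.3365, 0.2634]
ee_rot: [-3.142, 0.0, 0.485]
wrist_force: [-0.4, -0.5, 0.3]
width: 0.0564
finger_force: 0.0
```

Call:
move_arm:
  deltas: [0,0,0,0,0,-1,-0.2,0,0,0,0,0,-3,-0.2,0,0,0,0,0,-6,-0.2,0,0,0,0,0,-9,-0.2,0,0,0,0,0,-12,-0.2,0,0,0,0,0,-15,-0.2,0,0,0,0,0,-15,-0.2,0,0,0,0,0,-15,-0.2]

```text
time: 21.5
tool_pos: [0.5166, 0.3366, 0.4142]
ee_rot: [3.142, -0.002, 0.485]
wrist_force: [-0.0, -0.2, -0.7]
width: 0.0563
finger_force: 0.0
```

Run:
```python
from h import *
o=robot.get_obs(); print(o['time'],o['tool_pos'],o['wrist_force'],o['width'])
th=np.radians(28.2); A=np.array([[np.cos(th),np.sin(th)],[-np.sin(th),np.cos(th)]])
def rep(n,s):
    P=cloud(s); im=s['image'].astype(int); Q=(P[...,:2]-[.5,.205])@A.T; z=P[...,2]
    near=(abs(Q[...,0]-.075)<.06)&(Q[...,1]>-.08)&(Q[...,1]<.26)
    b=near&(im[...,2]>im[...,0]+50)&(z>.02)&(z<.08)
    q=np.c_[Q[b],z[b]]; print(n,'blue',np.percentile(q[:,1],[2,50,98]).round(4))
    k=near&(abs(Q[...,0]-.075)<.025)&(z>.262)&(z<.3); q=np.c_[Q[k],z[k]]; print(' knob',len(q),np.percentile(q,[2,98],axis=0).round(4).tolist())
    r=(abs(Q[...,0])<.035)&(z>.165)&(z<.195)&(Q[...,1]>-.05); q=np.c_[Q[r],z[r]]
    if len(q)>50: print(' bar',len(q),np.percentile(q,[1,99],axis=0).round(4).tolist(),np.polyfit(q[:,1],q[:,2],1).round(4))
rep('s0',pickle.load(open('side0.pkl','rb'))); rep('t0',pickle.load(open('top0.pkl','rb')))
for i in range(2): rep('s',snap('side','side8%d'%i))
rep('t',snap('top','top8'))
# dark bumpers + plunger in top0
t=pickle.load(open('top0.pkl','rb'))
for n,u,v in(('plunger tip',170+155/3,140+190/3),('plunger body',170+135/3,140+160/3),('Lbump',170+76/3,140+258/3),('Rbump',170+372/3,140+110/3),('plate L',170+53/3,140+272/3),('plate R',170+399/3,140+97/3)):
    print(n,A@(pix(t,u,v,.025)[:2]-[.5,.205]))
```

```text
21.5 [0.51656368 0.3365761  0.41423351] [-0.01913254 -0.19646992 -0.68887459] 0.05632361191556512
s0 blue [-0.0265  0.016   0.0306]
 knob 173 [[0.0648, -0.0063, 0.2654], [0.0897, 0.0144, 0.2971]]
t0 blue [-0.0315 -0.013   0.0264]
 knob 215 [[0.0625, -0.0144, 0.2801], [0.0856, 0.0101, 0.2981]]
s blue [0.082  0.1248 0.1393]
 knob 203 [[0.0657, 0.1018, 0.265], [0.09, 0.123, 0.2969]]
 bar 698 [[-0.0028, 0.0107, 0.1659], [0.0154, 0.2135, 0.1917]] [-0.0427  0.1871]
s blue [0.082  0.1245 0.1393]
 knob 205 [[0.0657, 0.1015, 0.264], [0.0899, 0.1225, 0.297]]
 bar 703 [[-0.0031, 0.0098, 0.166], [0.0154, 0.2134, 0.1929]] [-0.0413  0.1869]
t blue [0.077  0.0923 0.1318]
 knob 225 [[0.0628, 0.0936, 0.279], [0.0863, 0.1178, 0.2984]]
 bar 790 [[-0.0054, 0.0051, 0.1669], [0.013, 0.1695, 0.1907]] [-0.0334  0.1867]
plunger tip [0.09604074 0.09446761]
plunger body [0.1241114 0.0978641]
Lbump [0.0773242  0.16984907]
Rbump [ 0.07364833 -0.07941036]
plate L [0.07589292 0.1897341 ]
plate R [ 0.07296002 -0.10231069]
```

The stroke centres between the bumpers, so the carriage started at about 0.013 and is now at about 0.12. The hanger is still and the robot is clear. Handing in.

```bash
python3 -c "
from bench import robot
print(robot.close_job())"
```

```text
the job is handed in; nothing more can be done
None
```

I handed the job in at about 21.6 s without seeing the verdict: by my measurements the brushes hang in the shut hook and the carriage is parked at about 0.12 m past the plunger, but I viewed 11 pictures, one over the limit of 10.

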